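# Click the hardware carousel round to the wing nuts

### The arm

A 6-joint arm with a two-finger parallel gripper is mounted at the origin on the work surface. World frame = base frame: x ahead of the robot, y to its left, z up, the work surface at z = 0. Lengths are in m, angles in rad, forces in N, time in s.
With the tool pointing down it reaches from about 0.275 to 1 m from the base axis. Payload 8.4 kg.
Tool frame: the origin (TCP) lies midway between the tips of the shut fingers; the grasp point (between the pads) lies 19 mm behind it; z points along the fingers, y is the line along which they close (so a half turn about z gives the same grasp; the last joint's range is limited). The gripper opens to 85 mm and grips with 20 to 120 N. Pads are 22 mm wide; open, the fingers measure 114 mm over their backs; the gripper's body (76 mm by 85 mm) begins 54 mm behind the grasp point. The pads swing forward as they close: fully open they stand 13 mm farther back than shut.
Start: joints at [-1.104, 0.353, 1.633, -0, 1.155, -0.002], TCP at [0.282, -0.558, 0.231] pointing down, gripper open.
Joint ranges: [-2.63, 2.63], [-0.92, 2.1], [0.06, 2.66], [-1.3, 4.44], [0, 2.69], [-3.02, 3.02]. Speed limits (rad/s): [2.22, 2.22, 2.79, 3.14, 3.14, 3.14].

### API

Orientations are given as a unit quaternion [x, y, z, w].
In Python, from bench import env gives the robot as it stands. Calls block until the motion is done:
- env.move_ptp(position, orientation): joint-space move of the TCP to a pose.
- env.servo_line(position, vel=0.15, frame=None, stop_force=None): straight line of the TCP; frame=None keeps the orientation; vel is the mean speed in m/s. With stop_force (N) it stops when the force on the tool has changed by that much, and returns True; else False.
- env.move_j(angles): joint-space move.
- env.ungrasp() and env.grasp(force=None): open the fingers fully, or close them until they stop; force is the grip in N (None keeps the last).
- env.wait(seconds).
- env.solve_ik(position, orientation): joint angles nearest the present ones, or None.
- env.snapshot(name): name is "scene" or "top" or "wrist"; returns a dict with "color" (480x640x3 uint8, red, green, blue), "fx", "fy", "cx", "cy" (pixels), "k1" (the pictures are not rectified: a ray, as slopes to the right and down, at radius r is drawn at 1 + k1 r^2 times it, then the intrinsics apply), "origin" and "orientation" of the camera in the world. Camera axes: x right, y down, z forward; pixel columns grow to the right and rows downward; lengths in m; the calibration is good to about 2 mm. A picture is of the moment at which its call begins. There is no depth.
A pose or a line that the arm cannot do raises env.Unreachable and nothing moves.
- env.sign_off(): hands the job in; it is judged then, once.
Trained networks look in the newest picture that a camera, given by its name, has taken for a name from the list of things; names that differ only in an ending like _2 or _b are one class to them, and where a whole thing is asked for, a point or a joint stands for the part that bears it (a point fixed in the world has none). Each returns a list of dicts, best first, with "score" (0 to 1); they miss things now and then, are a little off and sometimes report something else, mostly with a low value. They report only what shows in the picture. A call takes as long as a camera call.
- env.boxes_of(camera, name): "extent" ([left, top, right, bottom] in pixels, round what is visible of it).
- env.trace(camera, name): "mask" (480x640 bool, what is visible of it) and "extent" ([left, top, right, bottom] in pixels, round what is visible of it).
- env.pinpoint(camera, name): "location" ([row, column] in pixels: a listed point, or the origin of a listed thing).
Readings, each from a call of its own:
- env.current_clock(): time.
- env.current_joints(): joint angles.
- env.current_joint_velocities(): joint speeds.
- env.current_joint_efforts(): joint torques, N m.
- env.current_position(): TCP position.
- env.current_eef_rot(): TCP orientation.
- env.current_contact_force(): force on the tool from outside, world axes, zero at the start.
- env.current_torque(): the same for the moment, N m.
- env.current_opening(): finger opening in m.
- env.current_grasp_force(): force on a finger pad.
Only numpy, scipy, OpenCV 4.12 (cv2) and the standard library are available. Lean on these libraries where they do the work, as an engineer would, in place of code of your own. Each camera call takes 0.05 s, during which the arm holds its last target. There are 200 camera calls.

### The job

Flick the hardware carousel's wheel round by its lobed edge with a fingertip, click by click, until the compartment with the wing nuts has clicked home in the cover's pick-up window. Push the lobes lightly and do not grip them; leave everything else on the bench where it is, and finish clear of the carousel with the wheel at rest.

Things in the scene. Friction and masses are not known exactly. Their poses are not given: they have to be found in the camera images.
- carousel: hardware carousel fixed to the bench: round grey base (148 mm across, 12 mm high), fixed clear cover and, between them, a turning beige wheel. Origin: on the wheel's upright axis at the bench top, z up. Cover: 141 mm across, its top 55 mm above the bench, centre nut to 69 mm; one open 45-degree sector, the pick-up window, lies towards the carousel's -x, framed by black bars 58 mm high.
- wheel (a joint): angle of the wheel about its upright axis, rad, growing anticlockwise seen from above; 0 (or a multiple of 2 pi) with the wing nuts in the window. It turns both ways without end and has 8 compartments under the cover, 45 degrees each. A spring plunger gives 8 click positions 45 degrees (0.785 rad) apart, each with a compartment exactly in the window; once in a hundred starts it stands balanced half-way between two.
- wing_nuts (a point): middle of the compartment with the two wing nuts (33 mm across their wings; one stands, one lies on its side): 48 mm from the axis, 30 mm above the bench, turning with the wheel. The others hold, anticlockwise from above: hexagon nuts, hexagon bolts, washers, eye bolts, dome nuts, countersunk screws, angle brackets; all plain zinc steel.
- window (a point): middle of the pick-up window in the cover, 48 mm from the carousel's axis in its -x direction and 30 mm above the bench, that is, inside the compartment below the window; fixed.
- lobe (a point): outer end of one of the wheel's 8 upright lobes, at mid-height: the one just anticlockwise of the wing nuts (22.5 degrees on); the others follow every 45 degrees. Lobes are 9 mm thick, 68 to 92.5 mm from the axis, 24 to 50 mm above the bench. The gaps between them face the compartments' middles, are 45 to 60 mm wide and free down to the bench, bounded inside by the wheel and cover at radius 70.5 mm.
- lobe_face (a point): point on that lobe's clockwise side, 84 mm from the axis, at mid-height: where a fingertip set down in the gap pushes it anticlockwise. About 4 N moves the wheel off a click; the resistance falls as it turns. Pushed over half a click (22.5 degrees) it runs on by itself to the next click and stops there; let go earlier it springs back. Either way round works alike.
- tape_roll: bystander: a black roll of tape standing flat, 100 mm across, 48 mm high; origin under its middle
- hinge: bystander: a dark steel butt hinge lying open and flat, 78 x 72 mm, 9 mm high; origin under its middle
- big_eyebolt: bystander: a zinc eye bolt lying flat, 90 mm long, ring 43 mm across; origin under its shank, 34 mm from the ring's outer end
- stud_bolt: bystander: a large hexagon bolt standing on its head, 31 mm across, 66 mm high; origin under its middle
- parts_cup: bystander: a small grey open cup, 76 mm across, 42 mm high; origin under its middle
- tin: bystander: a round aluminium tin with a lid, 66 mm across, 59 mm high; origin under its middle

How it is judged:
At the end, for the whole second after the job is handed in: the middle of the wing-nut compartment is within 6 mm of the middle of the window (the neighbouring clicks are 37 mm off), and the wheel is at rest (under 0.05 rad/s) (horizontal distance between wing_nuts and window below 0.006 m and velocity of joint wheel between -0.05 and 0.05 rad/s); the robot touches nothing.
It fails at once if the carousel is pushed or gripped with more than 20 N by the fingers (contact force between the fingers and carousel above 20 N).
It fails at once if the carousel is pushed with the arm or the gripper's body instead of the fingers (contact force between the arm and carousel above 2 N).
It fails at once if a bystander is moved by more than 20 mm, or lifted (distance of any of tape_roll, hinge, big_eyebolt, stud_bolt, parts_cup, tin from where it was at the start of the episode above 0.02 m).
It also fails if it takes over 51 s, if anything falls off the work surface, if the arm or the gripper's body presses on something with over 40 N, if the wrist force passes 120 N, or if a joint passes its speed limit or range.

## Working session

There is one attempt and no reset: what is moved stays moved. The work goes in short steps, each a Python script; the robot and the scene stay as the last script left them, time stands still between calls to the robot, and variables do not carry over. Pictures are saved under pics/ and viewed, at most 10 in all, crops included, and the job is handed in when it is done.

```bash
mkdir -p pics; cat > h.py <<'E'
import numpy as np, cv2
from scipy.spatial.transform import Rotation as R
from bench import env
def K(s): return np.array([[s["fx"],0,s["cx"]],[0,s["fy"],s["cy"]],[0,0,1.]])
def ray(s,rc):
    p=cv2.undistortPoints(np.array([[[rc[1],rc[0]]]],float),K(s),np.array([s["k1"],0,0,0.]))[0,0]
    return np.array(s["origin"]), R.from_quat(s["orientation"]).apply([p[0],p[1],1])
def at_z(s,rc,z):
    o,d=ray(s,rc); return o+d*(z-o[2])/d[2]
def proj(s,P):
    r=R.from_quat(s["orientation"]).inv().apply(np.atleast_2d(P)-np.array(s["origin"]))
    q=cv2.projectPoints(r,np.zeros(3),np.zeros(3),K(s),np.array([s["k1"],0,0,0.]))[0][:,0]
    return q[:,::-1]
def tri(a,b):
    (o1,d1),(o2,d2)=a,b
    t=np.linalg.lstsq(np.c_[d1,-d2],o2-o1,rcond=None)[0]
    p,q=o1+t[0]*d1,o2+t[1]*d2
    return (p+q)/2,np.linalg.norm(p-q)
def save(s,n): cv2.imwrite(f"pics/{n}.png",s["color"][:,:,::-1])
E
python3 - <<'E'
from h import *
S={}
for c in("scene","top"):
    S[c]=s=env.snapshot(c); save(s,c+"0"); print(c,np.round(s["origin"],3))
    for n in("carousel","wing_nuts","window","lobe","lobe_face","tape_roll","hinge","big_eyebolt","stud_bolt","parts_cup","tin"):
        for d in env.pinpoint(c,n)[:2]: print(n,round(d["score"],2),np.round(d["location"]),np.round(at_z(s,d["location"],{"wing_nuts":.03,"window":.03,"lobe":.037,"lobe_face":.037}.get(n,0)),3))
E
```

```text
scene [1.022 0.524 0.67 ]
carousel 0.89 [257. 313.] [0.544 0.029 0.   ]
carousel 0.71 [328. 351.] [0.622 0.209 0.   ]
wing_nuts 0.6 [257. 296.] [0.59  0.025 0.03 ]
wing_nuts 0.28 [317. 415.] [0.541 0.287 0.03 ]
window 0.73 [237. 327.] [0.5   0.026 0.03 ]
window 0.45 [235. 219.] [ 0.661 -0.138  0.03 ]
lobe 0.96 [273. 295.] [0.625 0.064 0.037]
lobe_face 0.94 [274. 296.] [0.625 0.065 0.037]
tape_roll 0.68 [239. 218.] [ 0.653 -0.159  0.   ]
hinge 0.95 [320. 417.] [0.523 0.282 0.   ]
big_eyebolt 0.5 [200. 236.] [ 0.539 -0.248  0.   ]
stud_bolt 0.54 [283. 400.] [0.469 0.202 0.   ]
parts_cup 0.59 [331. 352.] [0.626 0.214 0.   ]
tin 0.86 [208. 279.] [ 0.483 -0.15   0.   ]
top [0.437 0.067 1.056]
carousel 0.7 [253. 328.] [0.542 0.026 0.   ]
window 0.63 [276. 331.] [0.497 0.023 0.03 ]
lobe 0.79 [206. 307.] [0.626 0.064 0.037]
lobe_face 0.74 [208. 312.] [0.623 0.055 0.037]
tape_roll 0.89 [193. 424.] [ 0.654 -0.163  0.   ]
hinge 0.82 [267. 196.] [0.52  0.277 0.   ]
hinge 0.52 [212. 233.] [0.625 0.207 0.   ]
big_eyebolt 0.65 [258. 476.] [ 0.526 -0.259  0.   ]
parts_cup 0.69 [207. 308.] [0.631 0.063 0.   ]
parts_cup 0.64 [212. 233.] [0.623 0.207 0.   ]
```

```bash
python3 - <<'E'
import cv2,numpy as np
a=cv2.imread("pics/top0.png")[160:340,160:520]; b=cv2.imread("pics/scene0.png")[190:340,190:430]
a=cv2.resize(a,(540,270)); b=cv2.resize(b,(528,330))
c=np.zeros((600,540,3),np.uint8); c[:270]=a; c[270:,:528]=b
cv2.imwrite("pics/c0.png",c)
E
python3 - <<'E'
from h import *
s=env.snapshot("wrist"); print(s["origin"],env.current_position(),env.current_eef_rot(),R.from_quat(s["orientation"]).as_matrix().round(2),R.from_quat(env.current_eef_rot()).as_matrix().round(2),s["fx"],env.current_clock())
E
```

```text
[ 0.35526885 -0.52051255  0.37349898] [ 0.2824013  -0.55756681  0.23128695] [ 9.72652246e-01  2.32266246e-01  1.34417134e-05 -3.23818076e-07] [[ 0.45 -0.85 -0.28]
 [-0.89 -0.43 -0.14]
 [-0.    0.32 -0.95]] [[ 0.89  0.45  0.  ]
 [ 0.45 -0.89  0.  ]
 [ 0.    0.   -1.  ]] 379.6857827683233 1.25
```

View pics/c0.png

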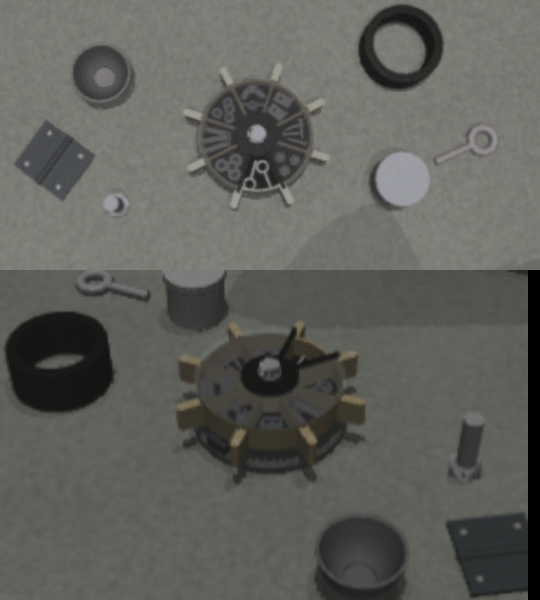

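Top view: eye bolts sit in the window (bottom, -x side). By the given order that puts the wing nuts opposite, which agrees with the network: 4 clicks. I'll confirm with wrist views and refine the axis.

```bash
python3 - <<'E'
from h import *
down=[1,0,0,0]
env.grasp(20)
L={}
for i,p in enumerate(([.50,.027,.25],[.56,.06,.27])):
    env.move_ptp(p,down); s=env.snapshot("wrist"); save(s,f"w{i}")
    for n in("carousel","wing_nuts","window","lobe","lobe_face"):
        ds=env.pinpoint("wrist",n)
        for d in ds[:2]: print(i,n,round(d["score"],2),np.round(d["location"]),np.round(at_z(s,d["location"],{"carousel":0,"wing_nuts":.03,"window":.03}.get(n,.037)),3))
        if ds: L.setdefault(n,[]).append(ray(s,ds[0]["location"]))
for n,v in L.items():
    if len(v)==2: print(n,np.round(tri(*v)[0],3),round(tri(*v)[1],4))
print(env.current_clock(),env.current_joints())
E
```

```text
0 carousel 0.9 [155. 322.] [0.546 0.026 0.   ]
0 carousel 0.71 [231. 168.] [0.466 0.193 0.   ]
0 window 0.95 [211. 327.] [0.495 0.02  0.03 ]
0 lobe 0.61 [ 65. 279.] [0.627 0.062 0.037]
0 lobe_face 0.72 [ 74. 285.] [0.62  0.057 0.037]
1 carousel 0.32 [263. 359.] [0.482 0.016 0.   ]
1 window 0.96 [262. 357.] [0.495 0.022 0.03 ]
1 window 0.28 [232. 133.] [0.528 0.262 0.03 ]
1 lobe 0.62 [136. 318.] [0.626 0.063 0.037]
1 lobe_face 0.76 [143. 321.] [0.619 0.06  0.037]
carousel [0.562 0.032 0.2  ] 0.0125
window [0.495 0.021 0.029] 0.0014
lobe [0.626 0.063 0.037] 0.0011
lobe_face [0.62  0.059 0.031] 0.0024
5.2417 [ 1.03508084e-01  2.20564378e-01  1.72588945e+00 -7.19066495e-05
  1.19565882e+00  1.67476227e+00]
```

View pics/w0.png

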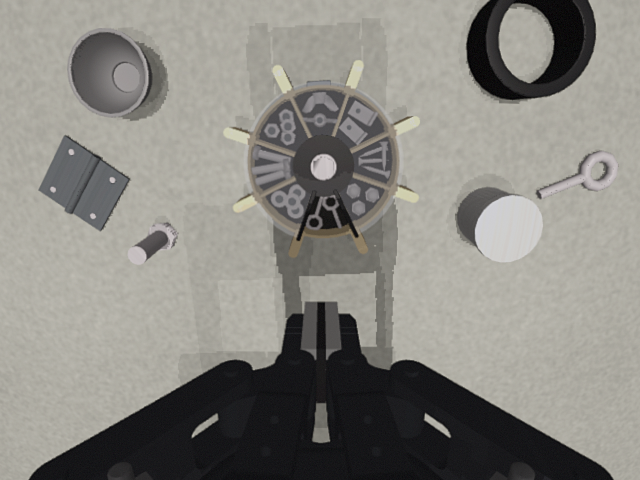

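The picture confirms it: wing nuts at about (320,110), opposite the window with the eye bolts (322,213), so 4 clicks. Fitting the window and lobe points gives the axis at (0.5435, 0.025) and yaw of about 3°. I'll sweep a shut fingertip anticlockwise along an arc, gap centre to gap centre, one click first.

View pics/w2.png

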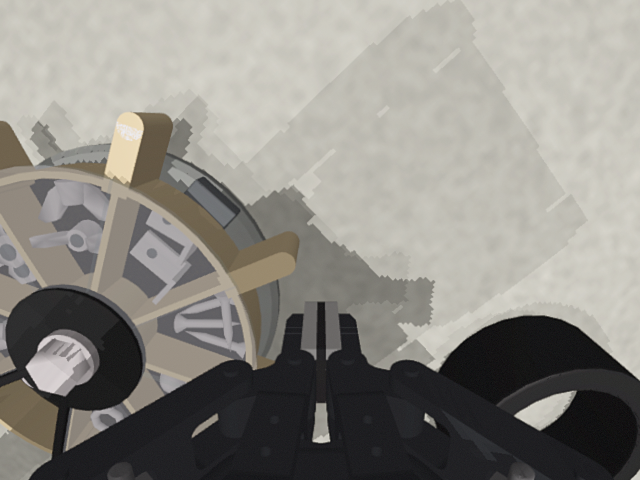

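The countersunk screws (205,330) now lie beside the finger, which is at the -45° gap where the brackets were. The wheel has advanced exactly one click with forces under 3 N. I'll do the remaining three.

```bash
python3 - <<'E'
from h import *
if all(sweep(a,a+45) for a in(-45,0,45)):
    p,q=pose(90,.17); print(env.servo_line(p,vel=.1))
    env.move_ptp([.50,.027,.25],q); env.wait(.5)
    s=env.snapshot("wrist");save(s,"w3")
    for n in("wing_nuts","window","lobe"):
        for d in env.pinpoint("wrist",n)[:2]: print(n,round(d["score"],2),np.round(d["location"]),at_z(s,d["location"],.03).round(3))
print(env.current_clock())
E
```

```text
-33.8 False [-0.3  0.6 -0. ] 10.1833
-22.5 False [-0.8 -2.7 -0.3] 10.7
-11.2 False [ 0.8 -0.6 -0.1] 11.2167
0.0 False [ 0.3  0.1 -0.1] 11.7333
11.2 False [0.3 0.3 0.4] 12.25
22.5 False [ 0.9 -2.1  0. ] 12.7667
33.8 False [ 0.5  0.1 -0.1] 13.2833
45.0 False [-0.8  0.1  0.3] 13.8
56.2 False [1.1 0.5 0.4] 14.3167
67.5 False [ 2.3 -1.3 -0.3] 14.8333
78.8 False [ 0.6  0.1 -0.6] 15.35
90.0 False [ 0.  -0.2 -0. ] 15.8667
False
wing_nuts 0.6 [199. 313.] [0.493 0.019 0.03 ]
wing_nuts 0.54 [172. 488.] [0.457 0.186 0.03 ]
window 0.92 [198. 316.] [0.492 0.023 0.03 ]
lobe 0.89 [161. 276.] [ 0.458 -0.017  0.03 ]
18.675
```

View pics/w3.png

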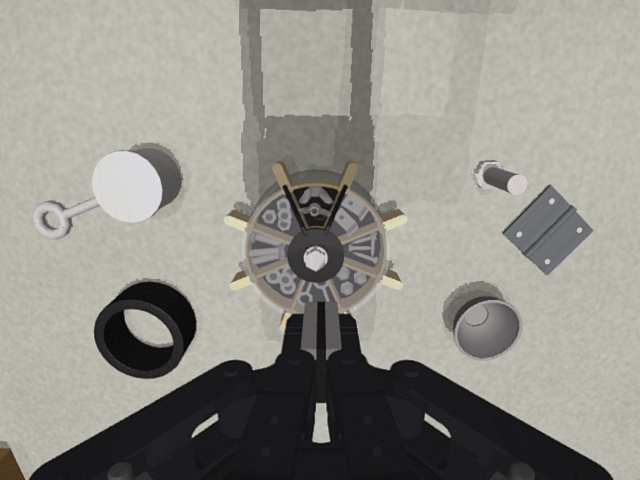

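The wing nuts (315,203) now show in the window between the black bars, with the lobes level with the bars. The bystanders haven't moved and the tool is 0.25 m up.

```bash
python3 -c "
from bench import env
print(env.sign_off())"
```

```text
the job is handed in; nothing more can be done
None
```

The wing-nut compartment clicked home in the pick-up window after four light anticlockwise clicks, with tool forces under about 3 N when checked, and I handed the job in with the arm clear; no verdict came back.

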